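# Seat the taper handle in the pickle weight and load the crock

### The job

Take the collared wooden handle out of the drying block, put its tapered shank into the socket of the marble pickle weight and press or tap it firmly home, until its collar sits down on the stone all round, without forcing it any further. Then lift the weight by that handle alone and set it down gently, flat on the wooden follower inside the white crock, and let go. Leave the pestle in its hole and do not knock over or push aside the salt shaker or the small steel bowl.

Things in the scene. Friction and masses are not known exactly. Their poses are not given: they have to be found in the camera images.
- handle: Turned brown wooden handle, 111 mm long, 80 g. Origin: centre of the underside of its collar; z along its axis from shank to top. Collar 44 mm in diameter, 6 mm thick; above it a grip 28 mm in diameter, its domed top at z = +71 mm. At the start it stands upright in one hole of the block, collar lying on the block's top (origin 50 mm above the worktop), with up to 3 mm of play sideways.
- grip (a point): Middle of the handle's round grip, on its axis, 42 mm above the collar's underside: the place to grasp it. z along the axis, upward.
- nose (a point): Rounded lower end of the handle's shank, on its axis, 40 mm below the collar's underside. The shank is a straight taper, 26 mm in diameter under the collar and about 19 mm near this nose.
- weight: White marble disc, 80 mm in diameter, 42 mm high, 0.4 to 0.6 kg, loose on the worktop. Origin: centre of its underside; z up. In its middle is a tapered socket, a sprung steel sleeve of six leaves, matching the handle's shank. With the handle fully home, friction bears a pull of about 10 N: enough to lift the weight smoothly. Driven in only part of the way, the handle can slip out.
- mouth (a point): Centre of the weight's upper face, on the socket's axis; z up; the mouth is 24 mm wide. The shank drops in until the collar is about 10 mm above the stone; then the push needed grows with depth to about 17-25 N just before the collar meets the stone (home: collar underside at this point). From there the force rises steeply; over 35 N splits the wood. Measured heights are too coarse: feel for it.
- crock: White ceramic crock, fixed on the worktop: outer diameter 115 mm, 70 mm high, inner diameter 100 mm, two small lug handles on its sides (own +y and -y, to 71 mm from the axis). Origin: centre of its underside. A round wooden follower board lies in it.
- follower (a point): Centre of the upper face of the wooden follower in the crock, 16 mm above the worktop: the weight's underside comes to rest here. The crock's rim is 54 mm above this point.
- block: Light wooden drying block, fixed, 60 x 170 x 50 mm (x, y, z of its own frame). Origin: centre of its underside. Two upright through holes 32 mm in diameter at y = -50 and y = +50 mm of its frame: one holds the handle, the other the pestle.
- pestle: Brown wooden pestle, 141 mm long, no collar, waisted, 32 mm in diameter near its top; stands in the other hole of the block, its foot on the worktop. Origin: centre of its foot. Stays where it is.
- salt: Salt shaker, 43 mm in diameter, 105 mm high; a bystander. Origin: centre of its foot.
- bowl: Small steel bowl, 80 mm in diameter, 34 mm high; a bystander. Origin: centre of its foot.
Mind the look-alikes: they are no part of the job. Leave any blue or purple look-alike of the handle alone.

How it is judged:
On the way, in this order (a step that is already met when the one before it is completed fails the run):
1. the handle is home in the weight: its collar within 1 mm of the stone and square to it (z of handle in the frame of mouth between -0.003 and 0.001 m and horizontal distance between handle and mouth below 0.003 m and angle between the z axis of handle and the z axis of weight, either way round below 0.06 rad and height (world z) of weight below 0.01 m), for 0.2 s.
2. the weight hangs clear of the worktop from the handle, held by friction (height (world z) of weight above 0.06 m and z of handle in the frame of mouth below 0.004 m), for 0.3 s.
At the end, for the whole second after the job is handed in: The weight lies at rest flat on the follower inside the crock (within 3 mm in height, 14 mm of the centre, 0.06 rad), the handle still in its socket with the collar within 3 mm of the stone and square to it (0.06 rad), nothing held; the pestle stands in its hole and the salt shaker upright (horizontal distance between weight and follower below 0.014 m and z of weight in the frame of follower between -0.003 and 0.003 m and angle between weight's own z axis and vertical below 0.06 rad and z of handle in the frame of mouth below 0.003 m and angle between the z axis of handle and the z axis of weight, either way round below 0.06 rad and linear speed of each of weight, handle below 0.01 m/s and angle between pestle's own z axis and vertical below 0.3 rad and height (world z) of pestle below 0.01 m and angle between salt's own z axis and vertical below 0.2 rad); the robot touches nothing.
It fails at once if the handle is forced: more than 58 N of contact force between handle and weight, the sleeve's own squeeze of about 30 N included (a push of some 37 N or more; the shank splits) (contact force between handle and weight above 58 N).
It fails at once if the weight is gripped or pushed by the robot itself (more than 4 N) instead of being lifted by the handle (contact force between any of the arm, the fingers and weight above 4 N).
It fails at once if the weight is dropped or forced into the crock (more than 40 N) (contact force between weight and crock above 40 N).
It fails at once if the pestle is pulled out, or the salt shaker or the bowl knocked aside by more than 30 mm (height (world z) of pestle above 0.03 m or distance of any of salt, bowl from where it was at the start of the episode above 0.03 m).
It also fails if it takes over 72 s, if anything falls off the work surface, if the arm or the gripper's body presses on something with over 40 N, if the wrist force passes 120 N, or if a joint passes its speed limit or range.

### The arm

A 6-joint arm with a two-finger parallel gripper is mounted at the origin on a cart in front of the work surface, level with it; the furniture and walls round the work are solid. World frame = base frame: x ahead of the robot, y to its left, z up, the work surface at z = 0. Lengths are in m, angles in rad, forces in N, time in s.
With the tool pointing down it reaches from about 0.35 to 0.85 m from the base axis. Payload 8.1 kg.
Tool frame: the origin (TCP) lies between the finger pads; the fingertips stand 14 mm ahead of it and the grasp point (between the pads) lies 5 mm behind it; z points along the fingers, y is the line along which they close (so a half turn about z gives the same grasp; the last joint's range is limited). The gripper opens to 93 mm and grips with 3 to 60 N. Pads are 15 mm wide; open, the fingers measure 128 mm over their backs; the gripper's body (75 mm by 188 mm) begins 65 mm behind the grasp point.
Start: joints at [-0.085, 0.13, 1.488, -0, 1.523, -0.085], TCP at [0.6, 0, 0.233] pointing down, gripper open.
Joint ranges: [-2.96, 2.96], [-0.89, 2.26], [0.02, 2.5], [-1.34, 4.48], [0, 2.73], [-2.66, 2.66]. Speed limits (rad/s): [2.39, 2.39, 2.79, 3.14, 3.14, 3.14].

### API

Orientations are given as a rotation vector (axis times angle).
In Python, from plant import robot gives the robot as it stands.
- The arm moves only by the tool arm_command, never from a script. Its argument "targets" is a list of rows, each an object of numbers: "x", "y", "z": the shift along the world's x, y, z in units of 500 mm (1.0 is 500 mm); "rx", "ry", "rz": the turn, a rotation vector about the world's x, y, z in units of 2 rad (1.0 is 2 rad); "claw": the closure in counts, from 0 (fully open) to 255 (shut). In form: [{"x": .., "y": .., "z": .., "rx": .., "ry": .., "rz": .., "claw": ..}, ...]. A call has 1 to 10 rows; each row is the pose to reach, as a shift and turn from the pose commanded when the call began; what a row does not reach only later rows make up. A row lasts 1/12 s, in which the tool goes at most 41.7 mm and 7.16 degrees, less where a joint would pass 70% of its speed; a pose out of reach is approached as far as the arm can. A call with a number of a shift or a turn outside -1 to 1 is refused whole. A call with a gripper value outside its range is refused whole. The fingers move at their own pace and stop on an object; "squeeze" is the grip in N (left out, the last holds). Time passes only in rows, so rows that repeat a pose let the fingers close. It gives the time, the measured TCP pose, the force, the opening and the grip force at its end, in the units of the state.
- robot.read_state(): the state, without advancing time (a new reading comes with each control period).
- robot.read_camera(name): name is "scene" or "side" or "wrist"; returns (picture, depth): 420x560x3 uint8, red, green, blue; 420x560 float32, m along the optical axis (not along the pixel's ray), 0 where there is no reading.
- robot.get_calibration(name): a dict with "intrinsics" (3x3 intrinsics, pixels), "origin" and "orientation" of the camera in the world. Camera axes: x right, y up, looking along -z (the intrinsics and any distortion apply to the point x, -y, -z); pixel columns grow to the right and rows downward; lengths in m; the calibration is good to about 2 mm. The wrist camera is an equidistant fisheye: a pixel r from the principal point sees the ray r / f radians off the axis. A picture is of the moment at which its call begins: read the wrist's pose just before it. get_calibration takes no time and is no camera call; for the wrist camera it gives the pose at the moment of the call.
- robot.close_job(): hands the job in; it is judged then, once.
The state is a dict: "t": time; "q": joint angles; "dq": joint speeds; "joint_torque": joint torques, N m; "tool_pos": TCP position; "orientation": TCP orientation; "force": force on the tool from outside, world axes, zero at the start; "wrist_torque": the same for the moment, N m; "opening": finger opening in m; "gripper_force": force on a finger pad.
Only numpy, scipy, OpenCV 4.12 (cv2) and the standard library are available. Lean on these libraries where they do the work, as an engineer would, in place of code of your own. Each camera call takes 0.05 s, during which the arm holds its last target. There are 200 camera calls.

## Working session

There is one attempt and no reset: what is moved stays moved. The work goes in short steps, Python scripts to look and compute and a tool call to move; the robot and the scene stay as the last step left them, time stands still between calls to the robot, and variables do not carry over. Pictures are saved under pics/ and viewed, at most 10 in all, crops included, and the job is handed in when it is done.

Besides the shell and the picture viewer there is one more tool, called by a JSON object that holds its "name" and its "arguments". arm_command: Moves the arm, as the interface text tells. Shifts and turns lie within -1 to 1; 1 stands for 500 mm of shift or 2 rad of turn. Its arguments: {"type":"object","properties":{"targets":{"type":"array","items":{"type":"object","properties":{"x":{"type":"number","minimum":-1,"maximum":1},"y":{"type":"number","minimum":-1,"maximum":1},"z":{"type":"number","minimum":-1,"maximum":1},"rx":{"type":"number","minimum":-1,"maximum":1},"ry":{"type":"number","minimum":-1,"maximum":1},"rz":{"type":"number","minimum":-1,"maximum":1},"claw":{"type":"number"}}}},"squeeze":{"type":"number"}},"required":["targets"]}

```bash
mkdir -p pics; ls; cat > h.py <<'E'
import numpy as np,cv2
from plant import robot
def snap(n):
    c=robot.get_calibration(n); p,d=robot.read_camera(n); return c,p,d
def world(c,d):
    K=np.array(c['intrinsics']);R=np.array(c['orientation']);
    if R.ndim==1: R=cv2.Rodrigues(R)[0]
    h,w=d.shape;u,v=np.meshgrid(np.arange(w),np.arange(h))
    X=np.stack([(u-K[0,2])/K[0,0]*d,-(v-K[1,2])/K[1,1]*d,-d],-1)
    return X@R.T+np.array(c['origin'])
E
python3 - <<'E'
from h import *
print(robot.read_state())
for n in("scene","side"):
    c,p,d=snap(n);print(n,c);cv2.imwrite(f"pics/{n}.png",p[:,:,::-1]);np.savez(f"{n}.npz",p=p,d=d,W=world(c,d))
E
```

```text
pics
{'t': 0.0, 'q': array([-8.54024057e-02,  1.31137803e-01,  1.48923725e+00,  9.18347647e-06,
        1.52302231e+00, -8.54261950e-02]), 'dq': array([-0.00036304,  0.00086191, -0.00189373,  0.00022325,  0.00081991,
       -0.00093719]), 'joint_torque': array([-1.61290725e-03, -5.59853125e+01, -4.91755986e+01,  7.67333270e-02,
        3.59135563e-02, -2.97389461e-04]), 'tool_pos': array([5.99466377e-01, 6.99288498e-05, 2.31624473e-01]), 'orientation': array([-2.22043496e+00, -2.22048679e+00,  1.81439059e-03]), 'force': array([-0.49856676,  0.86319205,  0.2688901 ]), 'wrist_torque': array([-0.0192827 , -0.00558063,  0.03376184]), 'gripper_force': 0.0, 'opening': 0.09293934617638189}
scene {'intrinsics': array([[537.45188463,   0.        , 282.39930162],
       [  0.        , 537.45188463, 213.99871954],
       [  0.        ,   0.        ,   1.        ]]), 'origin': array([-0.66504817,  0.71493854,  0.81339511]), 'orientation': array([ 0.6943546 , -1.07464164, -1.80533929])}
side {'intrinsics': array([[471.07019743,   0.        , 279.16707363],
       [  0.        , 471.07019743, 221.18932774],
       [  0.        ,   0.        ,   1.        ]]), 'origin': array([0.20420951, 1.21534849, 0.72162171]), 'orientation': array([ 0.24508465, -1.43810823, -2.41780934])}
```

View pics/scene.png

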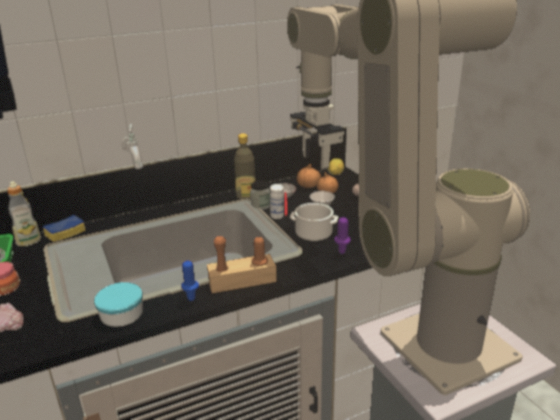

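View pics/side.png

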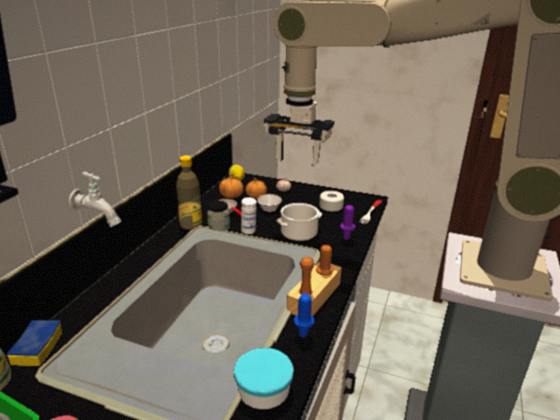

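```bash
python3 - <<'E'
from h import *
s=np.load("side.npz");c=np.load("scene.npz")
a=cv2.resize(s['p'][160:345,180:400,::-1],None,fx=3,fy=3,interpolation=cv2.INTER_CUBIC)
cv2.imwrite("pics/crop.png",a)
for n,z,pts in(("side",s,[(331,201),(299,215),(270,203),(249,215),(306,262),(325,252),(306,285),(325,267),(304,310),(348,220)]),("scene",c,[(220,242),(260,242),(314,215),(276,200),(322,196)])):
    for u,v in pts: print(n,u,v,z['p'][v,u],z['W'][v,u].round(3))
# local plan statistics
W=s['W'];p=s['p'].astype(int);hsv=cv2.cvtColor(s['p'],cv2.COLOR_RGB2HSV)
def fit(m,lab):
    q=W[m];print(lab,len(q),q.min(0).round(3),q.max(0).round(3),np.median(q,0).round(3))
vv,uu=np.mgrid[:420,:560]
box=lambda a,b,c,d:(uu>=a)&(uu<=b)&(vv>=c)&(vv<=d)&(s['d']>0)
white=box(315,348,188,212)&(hsv[...,2]>110)&(hsv[...,1]<60)&(W[...,2]>.02); fit(white,"weight"); fit(white&(W[...,2]>.036)&(W[...,2]<.05),"wtop")
E
```

```text
side 331 201 [214 196 171] [ 0.527 -0.148  0.04 ]
side 299 215 [176 158 136] [ 0.6   -0.035  0.029]
side 270 203 [215 197 175] [ 0.732 -0.122  0.006]
side 249 215 [156 143 134] [0.715 0.091 0.068]
side 306 262 [197 105  41] [0.452 0.368 0.138]
side 325 252 [124  64  27] [0.433 0.273 0.113]
side 306 285 [124  66  27] [0.45  0.365 0.073]
side 325 267 [115  59  26] [0.431 0.268 0.066]
side 304 310 [  7  40 112] [0.422 0.466 0.085]
side 348 220 [74 26 90] [0.434 0.015 0.07 ]
scene 220 242 [154 101  69] [0.437 0.36  0.136]
scene 260 242 [146  99  69] [0.423 0.259 0.115]
scene 314 215 [152 141 125] [ 0.624 -0.011  0.031]
scene 276 200 [124 118 114] [0.704 0.081 0.07 ]
scene 322 196 [186 172 153] [ 0.749 -0.111  0.02 ]
weight 263 [ 0.497 -0.226  0.02 ] [ 0.571 -0.002  0.071] [ 0.535 -0.171  0.04 ]
wtop 172 [ 0.498 -0.226  0.036] [ 0.571 -0.147  0.044] [ 0.535 -0.182  0.04 ]
```

View pics/crop.png

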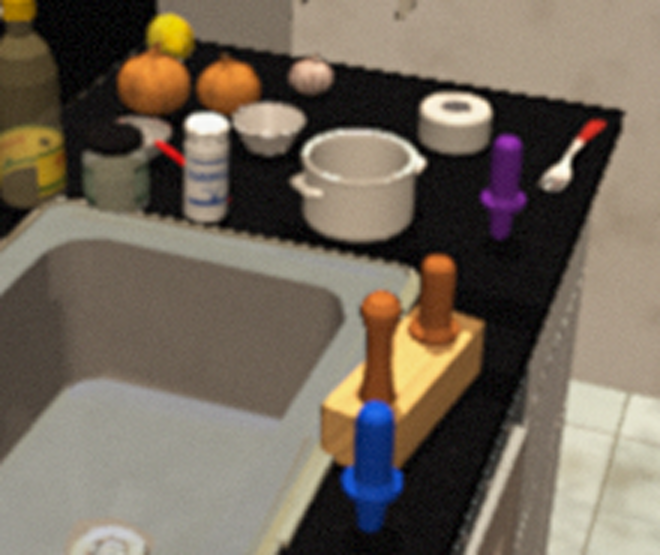

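```bash
cat >> h.py <<'E'
def fish(c,u,v):
    "unit rays, world"
    K=np.array(c['intrinsics']);R=cv2.Rodrigues(np.array(c['orientation']))[0]
    x=(np.asarray(u,float)-K[0,2])/K[0,0];y=(np.asarray(v,float)-K[1,2])/K[1,1];r=np.hypot(x,y)+1e-9
    return np.stack([np.sin(r)*x/r,-np.sin(r)*y/r,-np.cos(r)],-1)@R.T
def plane(c,u,v,z):
    d=fish(c,u,v);o=np.array(c['origin']);return (o+d*((z-o[2])/d[...,2:3]))[...,:2]
def wworld(c,d):
    h,w=d.shape;u,v=np.meshgrid(np.arange(w),np.arange(h));R=cv2.Rodrigues(np.array(c['orientation']))[0]
    r=fish(c,u,v);cz=-(r@R)[...,2];return np.array(c['origin'])+r*(d/np.maximum(cz,.05))[...,None]
E
python3 - <<'E'
from h import *
c,p,d=snap("wrist");print(c);cv2.imwrite("pics/w0.png",p[:,:,::-1]);W=wworld(c,d);np.savez("w0.npz",p=p,d=d,W=W)
# crock rim, from scene/side depth
for n in("scene","side"):
    s=np.load(n+".npz");q=s['W'][(abs(s['W'][...,0]-.61)<.1)&(abs(s['W'][...,1]+.03)<.1)&(abs(s['W'][...,2]-.069)<.004)];print(n,len(q),q.min(0),q.max(0))
    q=s['W'][(abs(s['W'][...,0]-.43)<.03)&(abs(s['W'][...,1]-.265)<.03)&(abs(s['W'][...,2]-.09)<.02)];print(n,len(q),q.min(0),q.max(0),q.mean(0))
E
```

```text
{'intrinsics': array([[325.1922621 ,   0.        , 275.35898274],
       [  0.        , 325.1922621 , 212.23465281],
       [  0.        ,   0.        ,   1.        ]]), 'origin': array([0.60092725, 0.06586007, 0.38449353]), 'orientation': array([-2.40658514e-01,  2.12342140e-03,  5.52811784e-05])}
scene 206 [ 0.5205363  -0.04163559  0.0650019 ] [0.70645485 0.06996064 0.07299806]
scene 152 [0.41463784 0.24446196 0.07021817] [0.44294335 0.27470888 0.10958382] [0.42380614 0.26249672 0.09100216]
side 163 [ 0.52475349 -0.04430599  0.06502419] [0.70490786 0.06979851 0.07221888]
side 160 [0.41999909 0.25743657 0.0702289 ] [0.44802416 0.2757896  0.10990048] [0.43199896 0.26932066 0.09065497]
```

View pics/w0.png

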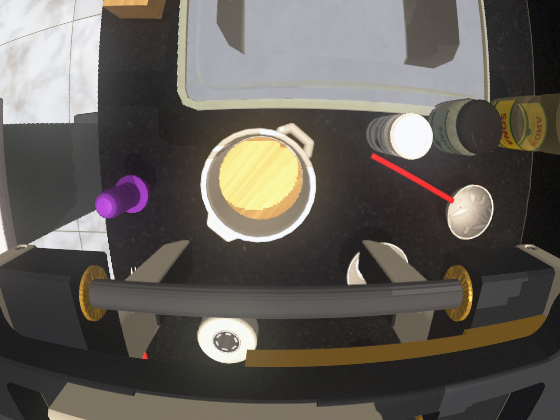

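```bash
python3 - <<'E'
from h import *
z=np.load("w0.npz");p=z['p'];W=z['W'];c=robot.get_calibration("wrist")
hsv=cv2.cvtColor(p,cv2.COLOR_RGB2HSV)
def circ(q):
    A=np.c_[2*q,np.ones(len(q))]
    for _ in range(5):
        s=np.linalg.lstsq(A[:,:],(q**2).sum(1),rcond=None)[0];r=np.sqrt(s[2]+s[0]**2+s[1]**2);e=abs(np.hypot(*(q-s[:2]).T)-r);k=e<max(.0025,np.percentile(e,80));q=q[k];A=A[k]
    return s[:2].round(4),r.round(4),len(q)
m=((hsv[...,0]>12)&(hsv[...,0]<30)&(hsv[...,1]>70)).astype(np.uint8);m[:130]=0;m[230:]=0;m[:,:200]=0;m[:,320:]=0
ct=max(cv2.findContours(m,0,1)[0],key=cv2.contourArea)[:,0]
print("board raw",circ(plane(c,ct[:,0],ct[:,1],.016)))
q=W[(abs(W[...,2]-.069)<.004)&(abs(W[...,0]-.58)<.08)&(abs(W[...,1]-.0)<.1)];print(len(q),circ(q[:,:2]))
q=W[(abs(W[...,2]-.016)<.003)&(m>0)];print("board",circ(q[:,:2]),q.mean(0))
g=(p.min(2)>120).astype(np.uint8);g[:315]=0;g[:,:190]=0;g[:,265:]=0
ct=max(cv2.findContours(g,0,1)[0],key=cv2.contourArea)[:,0];ct=ct[(ct[:,1]>318)]
print("weight",circ(plane(c,ct[:,0],ct[:,1],.042)))
dk=(p.max(2)<130).astype(np.uint8);k=np.zeros_like(dk);k[326:357,210:246]=1;dk&=k
ys,xs=np.nonzero(dk);print(len(xs),xs.mean(),ys.mean(),plane(c,xs.mean(),ys.mean(),.042))
# crock outer contour
g=(p.min(2)>95).astype(np.uint8);g[250:]=0;g[:115]=0;g[:,:190]=0;g[:,330:]=0
ct=max(cv2.findContours(g,0,1)[0],key=cv2.contourArea)[:,0];print("rim",circ(plane(c,ct[:,0],ct[:,1],.07)))
E
```

```text
board raw (array([0.5825, 0.0146]), np.float64(0.0477), 239)
2203 (array([0.5828, 0.0154]), np.float64(0.0537), 1762)
board (array([0.5829, 0.0148]), np.float64(0.0391), 1725) [0.58288197 0.01575795 0.01673717]
weight (array([ 0.5372, -0.1873]), np.float64(0.0387), 113)
291 225.89003436426117 341.87628865979383 [ 0.53641051 -0.19056884]
rim (array([0.5827, 0.0148]), np.float64(0.0571), 261)
```

{"name": "arm_command", "arguments": {"targets": [{"x":-0.04,"y":0.06,"z":0.04,"claw":0},{"x":-0.346,"y":0.53,"z":0.04,"claw":0},{"x":-0.346,"y":0.53,"z":0.04,"claw":0},{"x":-0.346,"y":0.53,"z":0.04,"claw":0},{"x":-0.346,"y":0.53,"z":0.04,"claw":0},{"x":-0.346,"y":0.53,"z":0.04,"claw":0},{"x":-0.346,"y":0.53,"z":0.04,"claw":0},{"x":-0.346,"y":0.53,"z":0.04,"claw":0},{"x":-0.346,"y":0.53,"z":0.04,"claw":0},{"x":-0.346,"y":0.53,"z":0.04,"claw":0}]}}

```text
schema error: expected keys x, y, z, rx, ry, rz, claw
```

```bash
python3 - <<'E'
from h import *
print(robot.read_state()['tool_pos'],robot.read_state()['dq'].round(3))
c,p,d=snap("wrist");cv2.imwrite("pics/w1.png",p[:,:,::-1]);W=wworld(c,d);np.savez("w1.npz",p=p,d=d,W=W)
q=W[(abs(W[...,0]-.43)<.05)&(abs(W[...,1]-.265)<.05)&(W[...,2]>.07)&(W[...,2]<.13)];print(q.mean(0),q.min(0),q.max(0))
q2=q[q[:,2]>.11];print(len(q2),q2.mean(0))
q=W[(abs(W[...,0]-.43)<.05)&(abs(W[...,1]-.265)<.05)&(abs(W[...,2]-.056)<.002)];print(len(q),(q.min(0)+q.max(0))/2)
E
```

```text
[5.99583515e-01 5.48848171e-05 2.31851573e-01] [ 0.002 -0.001 -0.004 -0.001  0.    -0.002]<stdin>:4: RuntimeWarning: Mean of empty slice.
  ret = um.true_divide(
Traceback (most recent call last):
ValueError: zero-size array to reduction operation minimum which has no identity
```

View pics/w1.png

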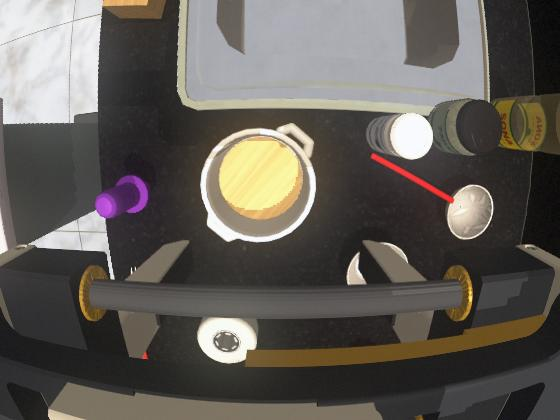

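The move was refused because every key is required, so the picture is unchanged: crock at (259,185), weight at (228,340). I'm repeating the move with all the keys.

{"name": "arm_command", "arguments": {"targets": [{"x":-0.04,"y":0.06,"z":0.04,"rx":0,"ry":0,"rz":0,"claw":0},{"x":-0.346,"y":0.53,"z":0.04,"rx":0,"ry":0,"rz":0,"claw":0},{"x":-0.346,"y":0.53,"z":0.04,"rx":0,"ry":0,"rz":0,"claw":0},{"x":-0.346,"y":0.53,"z":0.04,"rx":0,"ry":0,"rz":0,"claw":0},{"x":-0.346,"y":0.53,"z":0.04,"rx":0,"ry":0,"rz":0,"claw":0},{"x":-0.346,"y":0.53,"z":0.04,"rx":0,"ry":0,"rz":0,"claw":0},{"x":-0.346,"y":0.53,"z":0.04,"rx":0,"ry":0,"rz":0,"claw":0},{"x":-0.346,"y":0.53,"z":0.04,"rx":0,"ry":0,"rz":0,"claw":0},{"x":-0.346,"y":0.53,"z":0.04,"rx":0,"ry":0,"rz":0,"claw":0},{"x":-0.346,"y":0.53,"z":0.04,"rx":0,"ry":0,"rz":0,"claw":0}]}}

```text
t: 1.03
tool_pos: [0.4261, 0.2662, 0.2526]
orientation: [2.217, 2.225, 0.0]
force: [-0.6, -0.3, 0.0]
opening: 0.0931
gripper_force: 0.0
```

```bash
python3 - <<'E'
from h import *
print(robot.read_state()['tool_pos'],robot.read_state()['dq'].round(3))
c,p,d=snap("wrist");cv2.imwrite("pics/w1.png",p[:,:,::-1]);W=wworld(c,d);np.savez("w1.npz",p=p,d=d,W=W)
q=W[(abs(W[...,0]-.43)<.05)&(abs(W[...,1]-.265)<.05)&(W[...,2]>.07)&(W[...,2]<.13)];print(q.mean(0),q.min(0),q.max(0))
q2=q[q[:,2]>.11];print(len(q2),q2.mean(0))
q=W[(abs(W[...,0]-.43)<.05)&(abs(W[...,1]-.265)<.05)&(abs(W[...,2]-.056)<.002)];print(len(q),(q.min(0)+q.max(0))/2)
E
```

```text
[0.42610338 0.26620446 0.25263751] [-0.053  0.009 -0.007 -0.013 -0.001 -0.016]
[0.43469282 0.26271535 0.11280265] [0.42106298 0.24646471 0.07009007] [0.44927222 0.27299998 0.12276578]
690 [0.43487623 0.26067693 0.11842645]
157 [0.43501881 0.26241322 0.05617311]
```

View pics/w1.png

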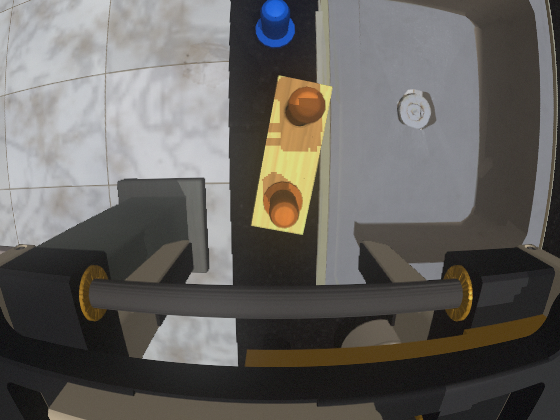

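{"name": "arm_command", "arguments": {"squeeze": 20, "targets": [{"x":0.016,"y":-0.01,"z":-0.06,"rx":0,"ry":0,"rz":0,"claw":0},{"x":0.016,"y":-0.01,"z":-0.12,"rx":0,"ry":0,"rz":0,"claw":0},{"x":0.016,"y":-0.01,"z":-0.18,"rx":0,"ry":0,"rz":0,"claw":0},{"x":0.016,"y":-0.01,"z":-0.24,"rx":0,"ry":0,"rz":0,"claw":50},{"x":0.016,"y":-0.01,"z":-0.29,"rx":0,"ry":0,"rz":0,"claw":80},{"x":0.016,"y":-0.01,"z":-0.32,"rx":0,"ry":0,"rz":0,"claw":100},{"x":0.016,"y":-0.01,"z":-0.332,"rx":0,"ry":0,"rz":0,"claw":100},{"x":0.016,"y":-0.01,"z":-0.332,"rx":0,"ry":0,"rz":0,"claw":100}]}}

```text
t: 1.75
tool_pos: [0.4345, 0.2583, 0.0848]
orientation: [-2.223, -2.219, 0.005]
force: [0.3, -0.9, -0.3]
opening: 0.0641
gripper_force: 0.0
```

```bash
python3 - <<'E'
from h import *
s=robot.read_state();print(s['tool_pos'],s['opening'],s['force'],s['dq'].round(3))
c,p,d=snap("wrist");W=wworld(c,d);np.savez("w2.npz",p=p,d=d,W=W)
q=W[(abs(W[...,0]-.435)<.02)&(abs(W[...,1]-.265)<.05)&(W[...,2]>.065)&(W[...,2]<.13)];print(len(q),q.min(0),q.max(0))
for z in np.arange(.07,.125,.008):
    k=q[abs(q[:,2]-z)<.004];print(z.round(3),len(k),k.min(0)[:2] if len(k) else'',k.max(0)[:2] if len(k) else '')
cv2.imwrite("pics/w2.png",p[100:400,100:460,::-1])
E
```

```text
[0.43450595 0.25825805 0.08479197] 0.0640810199090559 [ 0.28349636 -0.9116872  -0.3325612 ] [ 0.01  -0.033 -0.038  0.001  0.029  0.005]
2882 [0.42101793 0.2460638  0.06503059] [0.44939336 0.27370555 0.12253944]
0.07 236 [0.42171875 0.26003291] [0.44939336 0.27306472]
0.078 193 [0.42184887 0.26391877] [0.4480509  0.27324477]
0.086 246 [0.42167662 0.26076372] [0.44917602 0.27308116]
0.094 285 [0.42154418 0.26407026] [0.44817657 0.27323484]
0.102 345 [0.42128267 0.26012157] [0.44909889 0.27330167]
0.11 624 [0.42101793 0.26103261] [0.44855578 0.27370555]
0.118 922 [0.42254529 0.2460638 ] [0.44685721 0.27246425]
```

View pics/w2.png

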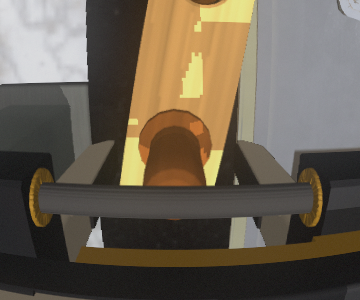

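{"name": "arm_command", "arguments": {"squeeze": 55, "targets": [{"x":0,"y":0,"z":0,"rx":0,"ry":0,"rz":0,"claw":255},{"x":0,"y":0,"z":0,"rx":0,"ry":0,"rz":0,"claw":255},{"x":0,"y":0,"z":0,"rx":0,"ry":0,"rz":0,"claw":255},{"x":0,"y":0,"z":0,"rx":0,"ry":0,"rz":0,"claw":255},{"x":0,"y":0,"z":0,"rx":0,"ry":0,"rz":0,"claw":255},{"x":0,"y":0,"z":0,"rx":0,"ry":0,"rz":0,"claw":255},{"x":0,"y":0,"z":0,"rx":0,"ry":0,"rz":0,"claw":255},{"x":0,"y":0,"z":0,"rx":0,"ry":0,"rz":0,"claw":255}]}}

```text
t: 2.47
tool_pos: [0.4354, 0.2603, 0.0874]
orientation: [2.221, 2.221, 0.002]
force: [-1.3, -0.3, 5.1]
opening: 0.0281
gripper_force: 55.0
```

{"name": "arm_command", "arguments": {"targets": [{"x":0,"y":0,"z":0.05,"rx":0,"ry":0,"rz":0,"claw":255},{"x":0,"y":0,"z":0.12,"rx":0,"ry":0,"rz":0,"claw":255},{"x":0,"y":0,"z":0.19,"rx":0,"ry":0,"rz":0,"claw":255},{"x":0,"y":0,"z":0.246,"rx":0,"ry":0,"rz":0,"claw":255},{"x":0.02,"y":-0.06,"z":0.246,"rx":0,"ry":0,"rz":0,"claw":255},{"x":0.204,"y":-0.6,"z":0.246,"rx":0,"ry":0,"rz":0,"claw":255},{"x":0.204,"y":-0.6,"z":0.246,"rx":0,"ry":0,"rz":0,"claw":255},{"x":0.204,"y":-0.6,"z":0.246,"rx":0,"ry":0,"rz":0,"claw":255},{"x":0.204,"y":-0.6,"z":0.246,"rx":0,"ry":0,"rz":0,"claw":255},{"x":0.204,"y":-0.6,"z":0.246,"rx":0,"ry":0,"rz":0,"claw":255}]}}

```text
t: 3.3
tool_pos: [0.5122, 0.031, 0.2094]
orientation: [-2.221, -2.222, 0.0]
force: [1.4, 0.9, -1.2]
opening: 0.0278
gripper_force: 55.0
```

```bash
python3 -c "
from h import *
s=robot.read_state();print(s['tool_pos'],s['q'].round(3),s['force'])"
```

```text
[0.51224291 0.03096385 0.20944171] [-0.04  -0.094  1.758  0.     1.478 -0.04 ] [ 1.40452537  0.88984051 -1.15136515]
```

{"name": "arm_command", "arguments": {"targets": [{"x":0.05,"y":-0.55,"z":0,"rx":0,"ry":0,"rz":0,"claw":255},{"x":0.05,"y":-0.55,"z":0,"rx":0,"ry":0,"rz":0,"claw":255},{"x":0.05,"y":-0.55,"z":0,"rx":0,"ry":0,"rz":0,"claw":255},{"x":0.05,"y":-0.55,"z":0,"rx":0,"ry":0,"rz":0,"claw":255},{"x":0.05,"y":-0.55,"z":0,"rx":0,"ry":0,"rz":0,"claw":255},{"x":0.05,"y":-0.55,"z":0,"rx":0,"ry":0,"rz":0,"claw":255},{"x":0.05,"y":-0.55,"z":0,"rx":0,"ry":0,"rz":0,"claw":255},{"x":0.05,"y":-0.55,"z":0,"rx":0,"ry":0,"rz":0,"claw":255},{"x":0.05,"y":-0.55,"z":0,"rx":0,"ry":0,"rz":0,"claw":255},{"x":0.05,"y":-0.55,"z":0,"rx":0,"ry":0,"rz":0,"claw":255}]}}

```text
t: 4.13
tool_pos: [0.5369, -0.2417, 0.209]
orientation: [-2.221, -2.22, -0.0]
force: [0.5, 1.0, -1.4]
opening: 0.0279
gripper_force: 55.0
```

```bash
python3 - <<'E'
from h import *
for i in range(3):
    s=robot.read_state();print(s['tool_pos'],s['orientation'].round(4),s['force'].round(2))
    c,p,d=snap("wrist");W=wworld(c,d)
np.savez("w3.npz",p=p,d=d,W=W,o=c['origin'],r=c['orientation'],K=c['intrinsics'])
cv2.imwrite("pics/w3.png",p[:,:,::-1])
E
```

```text
[ 0.53690397 -0.24165695  0.20900154] [-2.2208e+00 -2.2201e+00 -1.0000e-04] [ 0.49  1.04 -1.37]
[ 0.53707134 -0.24112119  0.20921112] [-2.2200e+00 -2.2215e+00 -2.0000e-04] [-0.16  0.51 -0.45]
[ 0.5371919  -0.24088324  0.20940307] [-2.2195e+00 -2.2224e+00 -2.0000e-04] [ 0.4   0.59 -1.17]
```

View pics/w3.png

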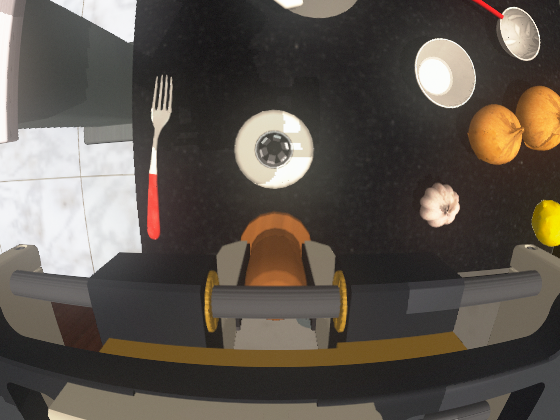

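```bash
python3 - <<'E'
from h import *
z=np.load("w3.npz");p=z['p'];W=z['W'];d=z['d'];c=dict(origin=z['o'],orientation=z['r'],intrinsics=z['K'])
hsv=cv2.cvtColor(p,cv2.COLOR_RGB2HSV)
def circ(q):
    for _ in range(6):
        s=np.linalg.lstsq(np.c_[2*q,np.ones(len(q))],(q**2).sum(1),rcond=None)[0];r=np.sqrt(s[2]+s[0]**2+s[1]**2);e=abs(np.hypot(*(q-s[:2]).T)-r);q=q[e<max(.001,np.percentile(e,85))]
    return s[:2].round(4),r.round(4),len(q)
g=(p.max(2)>90).astype(np.uint8);g[:100]=0;g[195:]=0;g[:,:225]=0;g[:,325:]=0
ct=max(cv2.findContours(g,0,1)[0],key=cv2.contourArea)[:,0];print(ct.min(0),ct.max(0))
print("weight out",circ(plane(c,ct[:,0],ct[:,1],.042)))
print("socket")
for th in(80,110,140):
    dk=((p.max(2)<th)&(cv2.fillPoly(np.zeros(d.shape,np.uint8),[ct.reshape(-1,1,2)],1)>0)).astype(np.uint8)
    dk[:125]=0;dk[172:]=0;dk[:,:250]=0;dk[:,298:]=0
    dk=cv2.morphologyEx(dk,cv2.MORPH_CLOSE,np.ones((9,9)))
    k=max(cv2.findContours(dk,0,1)[0],key=cv2.contourArea)[:,0];print(th,circ(plane(c,k[:,0],k[:,1],.042)))
br=(hsv[...,0]<16)&(hsv[...,1]>130)&(d>0)&(abs(W[...,0]-.537)<.04)&(abs(W[...,1]+.24)<.04)
q=W[br];print(len(q),q.min(0),q.max(0))
k=q[abs(q[:,2]-.1775)<.003];print("collar",len(k),circ(k[:,:2]),k.min(0),k.max(0))
m=br.astype(np.uint8);cc=max(cv2.findContours(m,0,1)[0],key=cv2.contourArea)[:,0]
a=cc[cc[:,1]<232];print("collar edge px",a.min(0),a.max(0))
for zz in(.178,.172): print(zz,circ(plane(c,a[:,0],a[:,1],zz)))
for zz in np.arange(.182,.245,.008):
    k=q[abs(q[:,2]-zz)<.004]
    if len(k)>20: print(zz.round(3),len(k),circ(k[:,:2]),k.min(0)[:2],k.max(0)[:2])
E
```

```text
[234 110] [313 188]
weight out (array([ 0.5364, -0.1899]), np.float64(0.0389), 225)
socket
80 (array([ 0.5364, -0.188 ]), np.float64(0.0139), 58)
110 (array([ 0.5362, -0.1889]), np.float64(0.0152), 67)
140 (array([ 0.5361, -0.19  ]), np.float64(0.0163), 94)
4057 [ 0.50776819 -0.2750574   0.00182614] [ 0.55903311 -0.20952363  0.29359294]
collar 537 (array([ 0.5382, -0.2409]), np.float64(0.0198), 334) [ 0.51756913 -0.23721316  0.17450166] [ 0.55903311 -0.22060487  0.18049727]
collar edge px [244 212] [307 231]
0.178 (array([ 0.5382, -0.2411]), np.float64(0.021), 71)
0.172 (array([ 0.5382, -0.2433]), np.float64(0.0217), 71)
0.182 1176 (array([ 0.5384, -0.237 ]), np.float64(0.0149), 442) [ 0.51776449 -0.24463027] [ 0.55883253 -0.22060487]
0.19 256 (array([ 0.5383, -0.2425]), np.float64(0.014), 256) [ 0.52450208 -0.24009381] [ 0.55236262 -0.22800581]
0.198 170 (array([ 0.5383, -0.2427]), np.float64(0.0141), 170) [ 0.52488177 -0.23714719] [ 0.55087148 -0.22804371]
0.206 234 (array([ 0.5383, -0.2431]), np.float64(0.0145), 234) [ 0.52496838 -0.23694241] [ 0.55146557 -0.22822872]
0.214 253 (array([ 0.5383, -0.2431]), np.float64(0.0147), 253) [ 0.52483553 -0.23704547] [ 0.55123845 -0.22788009]
0.222 318 (array([ 0.5383, -0.2426]), np.float64(0.0145), 318) [ 0.52475219 -0.24014351] [ 0.55215724 -0.22782335]
0.23 491 (array([ 0.5383, -0.2418]), np.float64(0.0137), 486) [ 0.52466347 -0.24041182] [ 0.55219575 -0.22731052]
0.238 924 (array([ 0.5382, -0.24  ]), np.float64(0.0108), 454) [ 0.52503676 -0.25369313] [ 0.55078669 -0.22768844]
```

{"name": "arm_command", "arguments": {"targets": [{"x":-0.0038,"y":0.05,"z":-0.01,"rx":0,"ry":0,"rz":0,"claw":255},{"x":-0.0038,"y":0.105,"z":-0.04,"rx":0,"ry":0,"rz":0,"claw":255},{"x":-0.0038,"y":0.105,"z":-0.09,"rx":0,"ry":0,"rz":0,"claw":255},{"x":-0.0038,"y":0.105,"z":-0.13,"rx":0,"ry":0,"rz":0,"claw":255},{"x":-0.0038,"y":0.105,"z":-0.155,"rx":0,"ry":0,"rz":0,"claw":255},{"x":-0.0038,"y":0.105,"z":-0.16,"rx":0,"ry":0,"rz":0,"claw":255},{"x":-0.0038,"y":0.105,"z":-0.16,"rx":0,"ry":0,"rz":0,"claw":255},{"x":-0.0038,"y":0.105,"z":-0.16,"rx":0,"ry":0,"rz":0,"claw":255},{"x":-0.0038,"y":0.105,"z":-0.16,"rx":0,"ry":0,"rz":0,"claw":255}]}}

```text
t: 5.03
tool_pos: [0.5363, -0.1902, 0.1314]
orientation: [2.22, 2.22, 0.001]
force: [-0.0, 0.2, 0.1]
opening: 0.0277
gripper_force: 55.0
```

```bash
python3 - <<'E'
from h import *
for i in range(2):
    s=robot.read_state();print(s['tool_pos'],s['orientation'].round(4),s['force'].round(2))
    c,p,d=snap("wrist");W=wworld(c,d)
c2,p2,d2=snap("side")
a=p[:,:,::-1][90:390,100:460];b=cv2.resize(p2[130:230,280:400,::-1],(360,300),interpolation=cv2.INTER_CUBIC)
cv2.imwrite("pics/w4.png",np.hstack([a,b]))
hsv=cv2.cvtColor(p,cv2.COLOR_RGB2HSV)
br=(hsv[...,0]<16)&(hsv[...,1]>130)&(d>0)&(abs(W[...,0]-.537)<.04)&(abs(W[...,1]+.19)<.04)
q=W[br];k=q[(q[:,2]>.095)&(q[:,2]<.15)];print("grip",k.min(0),k.max(0))
q=W[(abs(W[...,0]-.537)<.05)&(abs(W[...,1]+.19)<.05)&(abs(W[...,2]-.041)<.003)];print("weight",q.min(0),q.max(0))
E
```

```text
[ 0.53630291 -0.19021863  0.13138241] [2.2200e+00 2.2195e+00 1.5000e-03] [-0.    0.24  0.11]
[ 0.53630127 -0.1902637   0.13136395] [2.2199e+00 2.2195e+00 1.5000e-03] [-1.08  0.16 -0.23]
grip [ 0.51755689 -0.19277469  0.09887084] [ 0.55682596 -0.17008113  0.14998962]
weight [ 0.4969731  -0.20902017  0.03800702] [ 0.57504058 -0.15038128  0.04399336]
```

View pics/w4.png

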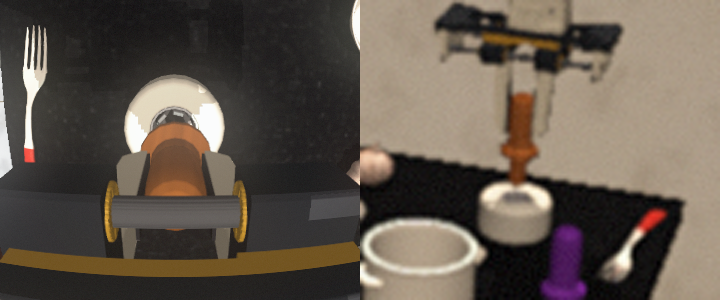

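```bash
cat >> h.py <<'E'
def circ(q):
    for _ in range(6):
        s=np.linalg.lstsq(np.c_[2*q,np.ones(len(q))],(q**2).sum(1),rcond=None)[0];r=np.sqrt(s[2]+s[0]**2+s[1]**2);e=abs(np.hypot(*(q-s[:2]).T)-r);q=q[e<max(.001,np.percentile(e,85))]
    return s[:2].round(4),r.round(4),len(q)
def fitr(q,r0):
    from scipy.optimize import least_squares
    f=least_squares(lambda s:np.hypot(*(q-s).T)-r0,q.mean(0)-[0,.02],loss='soft_l1',f_scale=.001);return f.x.round(4),np.median(abs(f.fun)).round(5)
def rel():
    c,p,d=snap("wrist");W=wworld(c,d);hsv=cv2.cvtColor(p,cv2.COLOR_RGB2HSV)
    br=((hsv[...,0]<16)&(hsv[...,1]>130)&(d>0)&(abs(W[...,0]-.537)<.035)&(abs(W[...,1]+.19)<.035)).astype(np.uint8)
    ct=max(cv2.findContours(br,0,1)[0],key=cv2.contourArea)[:,0];t=ct[:,1].min();a=ct[ct[:,1]<t+14]
    zt=np.median(W[a[len(a)//2][1]+4,a[len(a)//2][0]][2]);tz=robot.read_state()['tool_pos'][2]-.031
    print("collar top z",zt,tz,fitr(plane(c,a[:,0],a[:,1],tz),.022))
    q=W[(br>0)&(W[...,2]>tz+.008)&(W[...,2]<tz+.055)][:,:2];print("grip",fitr(q,.014),len(q))
    g=(p.max(2)>90).astype(np.uint8);g[:130]=0;g[:,:215]=0;g[:,335:]=0
    ct=max(cv2.findContours(g,0,1)[0],key=cv2.contourArea)[:,0];a=ct[(ct[:,1]<t)];q=plane(c,a[:,0],a[:,1],.042)
    print("weight",circ(q),fitr(q,.0389))
E
python3 -c "
from h import *
rel();rel()"
```

```text
collar top z 0.1491955697766379 0.09965450684596491 (array([ 0.5343, -0.215 ]), np.float64(0.0007))
grip (array([ 0.5352, -0.1666]), np.float64(0.00253)) 674
weight (array([ 0.5366, -0.1869]), np.float64(0.0389), 162) (array([ 0.5365, -0.1872]), np.float64(0.00057))
collar top z 0.14952821676277095 0.09938004758907679 (array([ 0.5346, -0.2152]), np.float64(0.00087))
grip (array([ 0.5352, -0.1667]), np.float64(0.00275)) 666
weight (array([ 0.5365, -0.1871]), np.float64(0.039), 166) (array([ 0.5365, -0.1871]), np.float64(0.00064))
```

```bash
cat > r.py <<'E'
from h import *
def rel2(dz=.042-.005):
    s=robot.read_state();c,p,d=snap("wrist");W=wworld(c,d);hsv=cv2.cvtColor(p,cv2.COLOR_RGB2HSV)
    zc=s['tool_pos'][2]-dz
    near=(abs(W[...,0]-.537)<.05)&(abs(W[...,1]+.19)<.05)&(d>0)
    br=near&(hsv[...,0]<16)&(hsv[...,1]>100)
    q=W[br&(abs(W[...,2]-zc-.003)<.006)&(W[...,1]>-.19)];ang=np.degrees(np.arctan2(q[:,1]+.19,q[:,0]-.537))
    out=[]
    def edge(q):
        e=[]
        for a in range(10,171,5):
            k=q[abs(np.degrees(np.arctan2(q[:,1]+.19,q[:,0]-.537))-a)<2.5]
            if len(k)>3: r=np.hypot(k[:,0]-.537,k[:,1]+.19); e.append(k[r>=np.sort(r)[-2]][0,:2])
        return np.array(e)
    print(s['tool_pos'].round(4),"collar",len(q),fitr(edge(q),.022),q.min(0).round(4),q.max(0).round(4))
    g=W[br&(W[...,2]>zc+.01)&(W[...,2]<zc+.06)&(W[...,1]>-.19)]
    print("grip",len(g),fitr(g[:,:2],.014))
    w=W[near&(abs(W[...,2]-.042)<.0025)&(p.min(2)>60)];print("weight",len(w),fitr(edge(w),.04),w.min(0).round(4),w.max(0).round(4))
rel2()
E
python3 r.py; python3 r.py
```

```text
[ 0.5357 -0.19    0.1304] collar 707 (array([ 0.5366, -0.192 ]), np.float64(0.00029)) [ 0.5162 -0.1874  0.0948] [ 0.5568 -0.1697  0.1024]
grip 1910 (array([ 0.5368, -0.1664]), np.float64(0.00254))
weight 3917 (array([ 0.5363, -0.1918]), np.float64(0.00033)) [ 0.4975 -0.2081  0.0395] [ 0.5749 -0.1513  0.0444]
[ 0.5355 -0.1899  0.1302] collar 695 (array([ 0.5365, -0.1919]), np.float64(0.00019)) [ 0.516  -0.1866  0.0949] [ 0.5567 -0.1695  0.1021]
grip 1919 (array([ 0.5368, -0.1663]), np.float64(0.00255))
weight 3914 (array([ 0.5363, -0.1917]), np.float64(0.00044)) [ 0.4973 -0.2083  0.0395] [ 0.5746 -0.1512  0.0445]
```

{"name": "arm_command", "arguments": {"targets": [{"x":0,"y":0.002,"z":-0.01,"rx":0,"ry":0,"rz":0,"claw":255},{"x":0,"y":0.002,"z":-0.02,"rx":0,"ry":0,"rz":0,"claw":255},{"x":0,"y":0.002,"z":-0.026,"rx":0,"ry":0,"rz":0,"claw":255},{"x":0,"y":0.002,"z":-0.032,"rx":0,"ry":0,"rz":0,"claw":255},{"x":0,"y":0.002,"z":-0.038,"rx":0,"ry":0,"rz":0,"claw":255},{"x":0,"y":0.002,"z":-0.044,"rx":0,"ry":0,"rz":0,"claw":255},{"x":0,"y":0.002,"z":-0.05,"rx":0,"ry":0,"rz":0,"claw":255},{"x":0,"y":0.002,"z":-0.05,"rx":0,"ry":0,"rz":0,"claw":255}]}}

```text
t: 6.05
tool_pos: [0.5349, -0.1885, 0.1038]
orientation: [-2.221, -2.221, 0.001]
force: [-0.4, 0.4, -1.8]
opening: 0.0278
gripper_force: 55.0
```

{"name": "arm_command", "arguments": {"targets": [{"x":0,"y":0,"z":-0.006,"rx":0,"ry":0,"rz":0,"claw":255},{"x":0,"y":0,"z":-0.012,"rx":0,"ry":0,"rz":0,"claw":255},{"x":0,"y":0,"z":-0.018,"rx":0,"ry":0,"rz":0,"claw":255},{"x":0,"y":0,"z":-0.024,"rx":0,"ry":0,"rz":0,"claw":255},{"x":0,"y":0,"z":-0.024,"rx":0,"ry":0,"rz":0,"claw":255},{"x":0,"y":0,"z":-0.024,"rx":0,"ry":0,"rz":0,"claw":255}]}}

```text
t: 6.55
tool_pos: [0.5352, -0.1886, 0.0924]
orientation: [-2.221, -2.221, 0.0]
force: [-0.4, 0.2, -1.0]
opening: 0.0275
gripper_force: 55.0
```

{"name": "arm_command", "arguments": {"targets": [{"x":0,"y":0,"z":-0.004,"rx":0,"ry":0,"rz":0,"claw":255},{"x":0,"y":0,"z":-0.008,"rx":0,"ry":0,"rz":0,"claw":255},{"x":0,"y":0,"z":-0.012,"rx":0,"ry":0,"rz":0,"claw":255},{"x":0,"y":0,"z":-0.012,"rx":0,"ry":0,"rz":0,"claw":255}]}}

```text
t: 6.88
tool_pos: [0.5354, -0.1886, 0.0864]
orientation: [2.221, 2.221, 0.0]
force: [0.6, 0.1, -1.4]
opening: 0.0279
gripper_force: 55.0
```

{"name": "arm_command", "arguments": {"targets": [{"x":0,"y":0,"z":-0.003,"rx":0,"ry":0,"rz":0,"claw":255},{"x":0,"y":0,"z":-0.006,"rx":0,"ry":0,"rz":0,"claw":255},{"x":0,"y":0,"z":-0.006,"rx":0,"ry":0,"rz":0,"claw":255},{"x":0,"y":0,"z":-0.006,"rx":0,"ry":0,"rz":0,"claw":255}]}}

```text
t: 7.22
tool_pos: [0.5355, -0.1887, 0.084]
orientation: [2.221, 2.221, 0.0]
force: [-0.5, 0.7, 4.3]
opening: 0.0278
gripper_force: 55.0
```

{"name": "arm_command", "arguments": {"targets": [{"x":0,"y":0,"z":-0.002,"rx":0,"ry":0,"rz":0,"claw":255},{"x":0,"y":0,"z":-0.004,"rx":0,"ry":0,"rz":0,"claw":255},{"x":0,"y":0,"z":-0.006,"rx":0,"ry":0,"rz":0,"claw":255},{"x":0,"y":0,"z":-0.006,"rx":0,"ry":0,"rz":0,"claw":255},{"x":0,"y":0,"z":-0.006,"rx":0,"ry":0,"rz":0,"claw":255}]}}

```text
t: 7.63
tool_pos: [0.5357, -0.1888, 0.0816]
orientation: [2.221, 2.221, 0.001]
force: [-2.1, 2.0, 6.9]
opening: 0.0279
gripper_force: 55.0
```

{"name": "arm_command", "arguments": {"targets": [{"x":0,"y":0,"z":-0.002,"rx":0,"ry":0,"rz":0,"claw":255},{"x":0,"y":0,"z":-0.004,"rx":0,"ry":0,"rz":0,"claw":255},{"x":0,"y":0,"z":-0.004,"rx":0,"ry":0,"rz":0,"claw":255},{"x":0,"y":0,"z":-0.004,"rx":0,"ry":0,"rz":0,"claw":255}]}}

```text
t: 7.97
tool_pos: [0.5358, -0.1889, 0.0799]
orientation: [2.221, 2.221, 0.001]
force: [-4.7, 1.7, 10.3]
opening: 0.0277
gripper_force: 55.0
```

{"name": "arm_command", "arguments": {"targets": [{"x":-0.001,"y":0.0004,"z":-0.001,"rx":0,"ry":0,"rz":0,"claw":255},{"x":-0.001,"y":0.0004,"z":-0.003,"rx":0,"ry":0,"rz":0,"claw":255},{"x":-0.001,"y":0.0004,"z":-0.003,"rx":0,"ry":0,"rz":0,"claw":255},{"x":-0.001,"y":0.0004,"z":-0.003,"rx":0,"ry":0,"rz":0,"claw":255}]}}

```text
t: 8.3
tool_pos: [0.5357, -0.1888, 0.0794]
orientation: [2.22, 2.22, 0.001]
force: [-6.1, 2.1, 16.5]
opening: 0.0278
gripper_force: 55.0
```

{"name": "arm_command", "arguments": {"targets": [{"x":-0.001,"y":0.0004,"z":-0.001,"rx":0,"ry":0,"rz":0,"claw":255},{"x":-0.001,"y":0.0004,"z":-0.001,"rx":0,"ry":0,"rz":0,"claw":255},{"x":-0.001,"y":0.0004,"z":-0.001,"rx":0,"ry":0,"rz":0,"claw":255}]}}

```text
t: 8.55
tool_pos: [0.5357, -0.1888, 0.0794]
orientation: [2.219, 2.219, 0.002]
force: [-5.3, 3.1, 18.6]
opening: 0.0277
gripper_force: 55.0
```

```bash
python3 - <<'E'
from h import *
for i in range(2):
    s=robot.read_state();print(s['tool_pos'].round(4),s['orientation'].round(4),s['force'].round(2),s['wrist_torque'].round(3))
    c,p,d=snap("wrist");W=wworld(c,d)
cv2.imwrite("pics/w5.png",cv2.resize(p[130:280,195:355,::-1],None,fx=4,fy=4,interpolation=cv2.INTER_CUBIC)[:600])
hsv=cv2.cvtColor(p,cv2.COLOR_RGB2HSV)
near=(abs(W[...,0]-.537)<.05)&(abs(W[...,1]+.19)<.05)&(d>0)
br=near&(hsv[...,0]<16)&(hsv[...,1]>100)
# height profile along collar front at x~.537
for y in np.arange(-.148,-.18,-.002):
    m=near&(abs(W[...,0]-.5365)<.005)&(abs(W[...,1]-y)<.001)
    if m.any(): print(y.round(3),W[m][:,2].mean().round(4),m.sum(),br[m].mean().round(2))
E
```

```text
[ 0.5357 -0.1888  0.0794] [2.2191e+00 2.2194e+00 1.9000e-03] [-5.34  3.15 18.57] [ 0.566  1.077 -0.026]
[ 0.5357 -0.1888  0.0794] [2.2191e+00 2.2195e+00 1.9000e-03] [-3.95  2.41 18.1 ] [ 0.586  1.074 -0.049]
-0.148 0.0008 41 0.0
-0.15 0.02 143 0.0
-0.152 0.0362 74 0.0
-0.154 0.0422 66 0.0
-0.156 0.0512 57 0.02
-0.158 0.1549 670 0.09
-0.16 0.1527 494 0.0
-0.162 0.1486 344 0.0
-0.164 0.1613 423 0.0
-0.166 0.1807 2138 0.0
-0.168 0.1275 205 0.12
-0.17 0.0485 81 0.93
-0.172 0.051 73 1.0
-0.174 0.0521 61 1.0
-0.176 0.0827 668 1.0
-0.178 0.0957 321 1.0
```

View pics/w5.png

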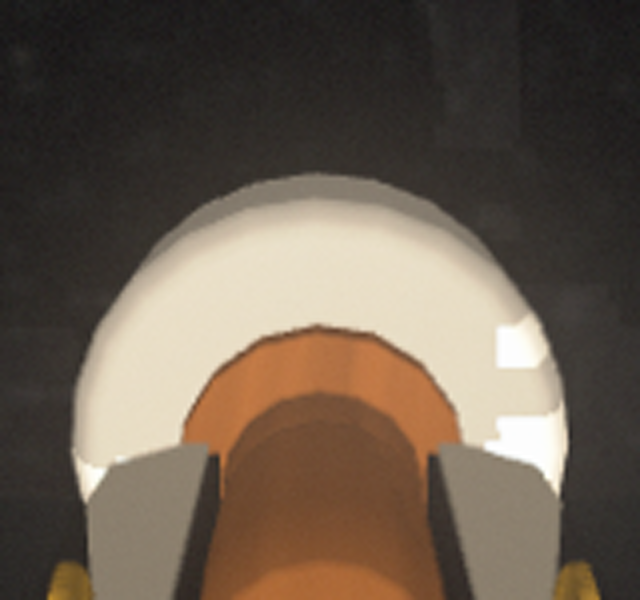

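{"name": "arm_command", "arguments": {"targets": [{"x":-0.002,"y":0.001,"z":0,"rx":0,"ry":0,"rz":0,"claw":255},{"x":-0.002,"y":0.001,"z":-0.001,"rx":0,"ry":0,"rz":0,"claw":255},{"x":-0.002,"y":0.001,"z":-0.001,"rx":0,"ry":0,"rz":0,"claw":255},{"x":-0.002,"y":0.001,"z":-0.001,"rx":0,"ry":0,"rz":0,"claw":255}]}}

```text
t: 8.98
tool_pos: [0.5356, -0.1888, 0.0794]
orientation: [2.218, 2.218, 0.003]
force: [-1.0, 1.7, 17.8]
opening: 0.0279
gripper_force: 55.0
```

{"name": "arm_command", "arguments": {"targets": [{"x":0,"y":0.0004,"z":-0.001,"rx":0,"ry":0,"rz":0,"claw":255},{"x":0,"y":0.0004,"z":-0.002,"rx":0,"ry":0,"rz":0,"claw":255},{"x":0,"y":0.0004,"z":-0.002,"rx":0,"ry":0,"rz":0,"claw":255}]}}

```text
t: 9.23
tool_pos: [0.5357, -0.1888, 0.0793]
orientation: [2.218, 2.218, 0.003]
force: [-4.8, 1.6, 25.3]
opening: 0.0283
gripper_force: 55.0
```

{"name": "arm_command", "arguments": {"targets": [{"x":-0.001,"y":0.0004,"z":-0.001,"rx":0,"ry":0,"rz":0,"claw":255},{"x":-0.001,"y":0.0004,"z":-0.001,"rx":0,"ry":0,"rz":0,"claw":255},{"x":-0.001,"y":0.0004,"z":-0.001,"rx":0,"ry":0,"rz":0,"claw":255}]}}

```text
t: 9.48
tool_pos: [0.5357, -0.1888, 0.0793]
orientation: [2.217, 2.217, 0.003]
force: [-5.1, 2.1, 26.6]
opening: 0.0281
gripper_force: 55.0
```

```bash
python3 - <<'E'
from h import *
F=[];D=[];P=[]
for i in range(4):
    s=robot.read_state();c,p,d=snap("wrist");F.append(np.r_[s['force'],s['tool_pos']]);D.append(d)
print(np.mean(F,0).round(4))
W=wworld(c,np.median(D,0));hsv=cv2.cvtColor(p,cv2.COLOR_RGB2HSV);br=(hsv[...,0]<16)&(hsv[...,1]>100)
r=np.hypot(W[...,0]-.536,W[...,1]+.191);a=W[...,1]>-.185
for lo in np.arange(.015,.041,.002):
    m=a&(r>lo)&(r<lo+.002)&(W[...,2]<.06);print(lo.round(3),m.sum(),W[m][:,2].mean().round(4),np.median(W[m][:,2]).round(4))
E
```

```text
[-4.7753  1.7384 26.3884  0.5357 -0.1888  0.0793]
0.015 285 0.0534 0.0531
0.017 282 0.0516 0.0516
0.019 312 0.0502 0.0501
0.021 481 0.0464 0.0473
0.023 332 0.0428 0.0428
0.025 362 0.0428 0.0428
0.027 404 0.0428 0.0428
0.029 440 0.0428 0.0428
0.031 470 0.0428 0.0428
0.033 508 0.0428 0.0428
0.035 548 0.0425 0.0425
0.037 596 0.041 0.0411
0.039 1041 0.0262 0.0319
```

```bash
python3 - <<'E'
from h import *
W=np.load("w2.npz")['W'];r=np.hypot(W[...,0]-.435,W[...,1]-.2597);a=W[...,1]>.2657
for lo in np.arange(.015,.035,.002):
    m=a&(r>lo)&(r<lo+.002)&(W[...,2]<.07)&(W[...,2]>.04);print(lo.round(3),m.sum(),W[m][:,2].mean().round(4),np.median(W[m][:,2]).round(4))
E
```

```text
0.015 255 0.0601 0.0601
0.017 293 0.0586 0.0587
0.019 426 0.0561 0.057
0.021 349 0.0513 0.0509
0.023 345 0.0507 0.0508
0.025 379 0.0508 0.0508
0.027 423 0.0508 0.0508
0.029 439 0.0508 0.0508
0.031 421 0.0507 0.0507
0.033 418 0.0508 0.0507
0.035 400 0.0507 0.0507
```

{"name": "arm_command", "arguments": {"targets": [{"x":0,"y":0,"z":0.003,"rx":0,"ry":0,"rz":0,"claw":255},{"x":0,"y":0,"z":0.007,"rx":0,"ry":0,"rz":0,"claw":255},{"x":0,"y":0,"z":0.01,"rx":0,"ry":0,"rz":0,"claw":255},{"x":0,"y":0,"z":0.013,"rx":0,"ry":0,"rz":0,"claw":255},{"x":0,"y":0,"z":0.016,"rx":0,"ry":0,"rz":0,"claw":255},{"x":0,"y":0,"z":0.02,"rx":0,"ry":0,"rz":0,"claw":255},{"x":0,"y":0,"z":0.024,"rx":0,"ry":0,"rz":0,"claw":255},{"x":0,"y":0,"z":0.028,"rx":0,"ry":0,"rz":0,"claw":255},{"x":0,"y":0,"z":0.028,"rx":0,"ry":0,"rz":0,"claw":255},{"x":0,"y":0,"z":0.028,"rx":0,"ry":0,"rz":0,"claw":255}]}}

```text
t: 10.52
tool_pos: [0.5329, -0.1874, 0.0888]
orientation: [2.221, 2.221, 0.0]
force: [-0.4, 0.6, -5.3]
opening: 0.0281
gripper_force: 55.0
```

{"name": "arm_command", "arguments": {"targets": [{"x":0,"y":0,"z":0.006,"rx":0,"ry":0,"rz":0,"claw":255},{"x":0,"y":0,"z":0.018,"rx":0,"ry":0,"rz":0,"claw":255},{"x":0,"y":0,"z":0.038,"rx":0,"ry":0,"rz":0,"claw":255},{"x":0,"y":0,"z":0.06,"rx":0,"ry":0,"rz":0,"claw":255},{"x":0,"y":0,"z":0.084,"rx":0,"ry":0,"rz":0,"claw":255},{"x":0,"y":0,"z":0.108,"rx":0,"ry":0,"rz":0,"claw":255},{"x":0,"y":0,"z":0.132,"rx":0,"ry":0,"rz":0,"claw":255},{"x":0,"y":0,"z":0.154,"rx":0,"ry":0,"rz":0,"claw":255},{"x":0,"y":0,"z":0.17,"rx":0,"ry":0,"rz":0,"claw":255},{"x":0,"y":0,"z":0.18,"rx":0,"ry":0,"rz":0,"claw":255}]}}

```text
t: 11.35
tool_pos: [0.5334, -0.1876, 0.1805]
orientation: [2.22, 2.22, 0.001]
force: [-0.4, -0.3, -4.2]
opening: 0.0282
gripper_force: 55.0
```

```bash
python3 - <<'E'
from h import *
for i in range(8): robot.read_camera("wrist")
s=robot.read_state();c,p,d=snap("wrist");print(s['tool_pos'].round(4),s['orientation'],s['force'].round(2),s['t'])
W=wworld(c,d)
zt=s['tool_pos'][2]-.037
for lo in np.arange(.015,.041,.002):
    r=np.hypot(W[...,0]-s['tool_pos'][0]-.001,W[...,1]-s['tool_pos'][1]+.0015);m=(W[...,1]>s['tool_pos'][1]+.005)&(r>lo)&(r<lo+.002)&(W[...,2]<zt+.018);print(lo.round(3),m.sum(),np.median(W[m][:,2]).round(4))
m=(abs(W[...,2]-zt)<.004)&(p.min(2)>60)&(r<.06);q=W[m];print(q.min(0),q.max(0))
E
```

```text
[ 0.5323 -0.1872  0.1777] [-2.22036905e+00 -2.22039858e+00  8.95012673e-04] [ 0.51 -0.31 -5.  ] 11.75
0.015 250 0.1508
0.017 279 0.1495
0.019 313 0.1481
0.021 451 0.1419
0.023 324 0.141
0.025 356 0.141
0.027 439 0.141
0.029 497 0.1409
0.031 563 0.1408
0.033 607 0.1408
0.035 695 0.1403
0.037 757 0.1381
0.039 884 0.1237
[ 0.49404502 -0.19611292  0.13667948] [ 0.57205495 -0.14885957  0.14433457]
```

{"name": "arm_command", "arguments": {"targets": [{"x":0.005,"y":0.02,"z":0,"rx":0,"ry":0,"rz":0,"claw":255},{"x":0.016,"y":0.065,"z":0,"rx":0,"ry":0,"rz":0,"claw":255},{"x":0.03,"y":0.12,"z":0,"rx":0,"ry":0,"rz":0,"claw":255},{"x":0.044,"y":0.177,"z":0,"rx":0,"ry":0,"rz":0,"claw":255},{"x":0.058,"y":0.234,"z":0,"rx":0,"ry":0,"rz":0,"claw":255},{"x":0.072,"y":0.29,"z":0,"rx":0,"ry":0,"rz":0,"claw":255},{"x":0.085,"y":0.342,"z":0,"rx":0,"ry":0,"rz":0,"claw":255},{"x":0.094,"y":0.38,"z":0,"rx":0,"ry":0,"rz":0,"claw":255},{"x":0.099,"y":0.4,"z":0,"rx":0,"ry":0,"rz":0,"claw":255},{"x":0.1,"y":0.406,"z":0,"rx":0,"ry":0,"rz":0,"claw":255}]}}

```text
t: 12.63
tool_pos: [0.5829, 0.0179, 0.1784]
orientation: [-2.218, -2.224, -0.0]
force: [0.3, -1.1, -5.6]
opening: 0.0281
gripper_force: 55.0
```

```bash
python3 - <<'E'
from h import *
for i in range(6): robot.read_camera("wrist")
s=robot.read_state();c,p,d=snap("wrist");print(s['tool_pos'].round(4),s['force'].round(2),s['t'])
W=wworld(c,d);T=s['tool_pos'];near=np.hypot(W[...,0]-.583,W[...,1]-.015)<.065
m=near&(abs(W[...,2]-.069)<.003);q=W[m];print("rim",len(q),circ(q[:,:2]),q.min(0),q.max(0),fitr(q[q[:,1]>.03][:,:2],.0535))
m=near&(abs(W[...,2]-T[2]+.037)<.004)&(p.min(2)>60);q=W[m];print("weight",q.min(0),q.max(0))
cv2.imwrite("pics/w6.png",p[:,:,::-1])
E
```

```text
[0.5826 0.0144 0.1786] [-0.75 -0.11 -5.65] 12.9333
rim 1701 (array([0.5825, 0.0157]), np.float64(0.054), 640) [ 0.52513302 -0.00542872  0.06606423] [0.63994788 0.07205826 0.07198356] (array([0.5825, 0.0159]), np.float64(0.00145))
weight [0.54451777 0.00435537 0.13759095] [0.62223949 0.05208285 0.14556303]
```

View pics/w6.png

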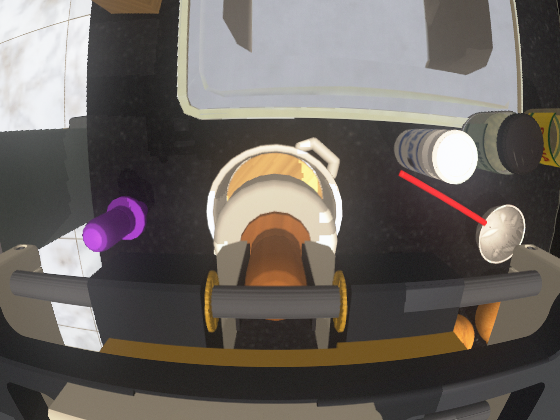

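{"name": "arm_command", "arguments": {"targets": [{"x":-0.002,"y":0.005,"z":-0.005,"rx":0,"ry":0,"rz":0,"claw":255},{"x":-0.002,"y":0.005,"z":-0.02,"rx":0,"ry":0,"rz":0,"claw":255},{"x":-0.002,"y":0.005,"z":-0.04,"rx":0,"ry":0,"rz":0,"claw":255},{"x":-0.002,"y":0.005,"z":-0.06,"rx":0,"ry":0,"rz":0,"claw":255},{"x":-0.002,"y":0.005,"z":-0.08,"rx":0,"ry":0,"rz":0,"claw":255},{"x":-0.002,"y":0.005,"z":-0.1,"rx":0,"ry":0,"rz":0,"claw":255},{"x":-0.002,"y":0.005,"z":-0.12,"rx":0,"ry":0,"rz":0,"claw":255},{"x":-0.002,"y":0.005,"z":-0.134,"rx":0,"ry":0,"rz":0,"claw":255},{"x":-0.002,"y":0.005,"z":-0.142,"rx":0,"ry":0,"rz":0,"claw":255},{"x":-0.002,"y":0.005,"z":-0.142,"rx":0,"ry":0,"rz":0,"claw":255}]}}

```text
t: 13.82
tool_pos: [0.581, 0.0182, 0.1061]
orientation: [-2.22, -2.22, 0.002]
force: [0.2, 0.1, -5.3]
opening: 0.0276
gripper_force: 55.0
```

{"name": "arm_command", "arguments": {"targets": [{"x":0,"y":0,"z":-0.003,"rx":0,"ry":0,"rz":0,"claw":255},{"x":0,"y":0,"z":-0.006,"rx":0,"ry":0,"rz":0,"claw":255},{"x":0,"y":0,"z":-0.009,"rx":0,"ry":0,"rz":0,"claw":255},{"x":0,"y":0,"z":-0.009,"rx":0,"ry":0,"rz":0,"claw":255}]}}

```text
t: 14.15
tool_pos: [0.582, 0.0181, 0.1033]
orientation: [2.221, 2.221, 0.0]
force: [-0.4, 0.1, -5.7]
opening: 0.0279
gripper_force: 55.0
```

{"name": "arm_command", "arguments": {"targets": [{"x":0,"y":0,"z":-0.003,"rx":0,"ry":0,"rz":0,"claw":255},{"x":0,"y":0,"z":-0.006,"rx":0,"ry":0,"rz":0,"claw":255},{"x":0,"y":0,"z":-0.009,"rx":0,"ry":0,"rz":0,"claw":255},{"x":0,"y":0,"z":-0.009,"rx":0,"ry":0,"rz":0,"claw":255},{"x":0,"y":0,"z":-0.009,"rx":0,"ry":0,"rz":0,"claw":255}]}}

```text
t: 14.57
tool_pos: [0.5817, 0.0181, 0.0985]
orientation: [-2.221, -2.221, 0.0]
force: [0.3, -0.3, -5.4]
opening: 0.0281
gripper_force: 55.0
```

{"name": "arm_command", "arguments": {"targets": [{"x":0,"y":0,"z":-0.002,"rx":0,"ry":0,"rz":0,"claw":255},{"x":0,"y":0,"z":-0.003,"rx":0,"ry":0,"rz":0,"claw":255},{"x":0,"y":0,"z":-0.003,"rx":0,"ry":0,"rz":0,"claw":255},{"x":0,"y":0,"z":-0.003,"rx":0,"ry":0,"rz":0,"claw":255}]}}

```text
t: 14.9
tool_pos: [0.5818, 0.0181, 0.0971]
orientation: [-2.221, -2.221, 0.0]
force: [-0.7, -0.0, -5.0]
opening: 0.028
gripper_force: 55.0
```

{"name": "arm_command", "arguments": {"targets": [{"x":0,"y":0,"z":-0.002,"rx":0,"ry":0,"rz":0,"claw":255},{"x":0,"y":0,"z":-0.003,"rx":0,"ry":0,"rz":0,"claw":255},{"x":0,"y":0,"z":-0.003,"rx":0,"ry":0,"rz":0,"claw":255},{"x":0,"y":0,"z":-0.003,"rx":0,"ry":0,"rz":0,"claw":255}]}}

```text
t: 15.23
tool_pos: [0.5818, 0.0181, 0.0956]
orientation: [-2.221, -2.221, 0.0]
force: [0.7, 0.0, -6.0]
opening: 0.0281
gripper_force: 55.0
```

{"name": "arm_command", "arguments": {"targets": [{"x":0,"y":0,"z":-0.002,"rx":0,"ry":0,"rz":0,"claw":255},{"x":0,"y":0,"z":-0.003,"rx":0,"ry":0,"rz":0,"claw":255},{"x":0,"y":0,"z":-0.003,"rx":0,"ry":0,"rz":0,"claw":255},{"x":0,"y":0,"z":-0.003,"rx":0,"ry":0,"rz":0,"claw":255}]}}

```text
t: 15.57
tool_pos: [0.582, 0.0181, 0.0954]
orientation: [2.221, 2.221, 0.0]
force: [-5.5, -0.3, 4.7]
opening: 0.0278
gripper_force: 55.0
```

{"name": "arm_command", "arguments": {"squeeze": 10, "targets": [{"x":-0.0005,"y":0,"z":0.001,"rx":0,"ry":0,"rz":0,"claw":255},{"x":-0.0005,"y":0,"z":0.001,"rx":0,"ry":0,"rz":0,"claw":255},{"x":-0.0005,"y":0,"z":0.001,"rx":0,"ry":0,"rz":0,"claw":150},{"x":-0.0005,"y":0,"z":0.001,"rx":0,"ry":0,"rz":0,"claw":120},{"x":-0.0005,"y":0,"z":0.001,"rx":0,"ry":0,"rz":0,"claw":100},{"x":-0.0005,"y":0,"z":0.001,"rx":0,"ry":0,"rz":0,"claw":100},{"x":-0.0005,"y":0,"z":0.001,"rx":0,"ry":0,"rz":0,"claw":100}]}}

```text
t: 16.15
tool_pos: [0.5817, 0.0181, 0.0947]
orientation: [2.221, 2.221, 0.0]
force: [0.6, 0.5, -0.5]
opening: 0.0549
gripper_force: 0.0
```

{"name": "arm_command", "arguments": {"targets": [{"x":0,"y":0,"z":0.03,"rx":0,"ry":0,"rz":0,"claw":80},{"x":0,"y":0,"z":0.08,"rx":0,"ry":0,"rz":0,"claw":80},{"x":0,"y":0,"z":0.14,"rx":0,"ry":0,"rz":0,"claw":80},{"x":0,"y":0,"z":0.2,"rx":0,"ry":0,"rz":0,"claw":80},{"x":0,"y":0,"z":0.26,"rx":0,"ry":0,"rz":0,"claw":80},{"x":0,"y":0,"z":0.3,"rx":0,"ry":0,"rz":0,"claw":80},{"x":0,"y":-0.06,"z":0.3,"rx":0,"ry":0,"rz":0,"claw":80},{"x":0,"y":-0.1,"z":0.3,"rx":0,"ry":0,"rz":0,"claw":80},{"x":0,"y":-0.1,"z":0.3,"rx":0,"ry":0,"rz":0,"claw":80}]}}

```text
t: 16.9
tool_pos: [0.5819, -0.035, 0.2454]
orientation: [2.222, 2.217, -0.0]
force: [0.0, 0.4, -0.6]
opening: 0.0642
gripper_force: 0.0
```

```bash
python3 - <<'E'
from h import *
for i in range(8): robot.read_camera("wrist")
s=robot.read_state();c,p,d=snap("wrist");print(s['tool_pos'].round(4),s['force'].round(2),s['opening'],s['t'],abs(s['dq']).max())
W=wworld(c,d);hsv=cv2.cvtColor(p,cv2.COLOR_RGB2HSV);R=np.hypot(W[...,0]-.583,W[...,1]-.015)
for n,lo,hi in(("rim",.066,.073),("stone",.055,.0615)):
    q=W[(R<.07)&(W[...,2]>lo)&(W[...,2]<hi)&((R>.045) if n=="rim" else (R<.042)&(R>.02)&(p.min(2)>60))];print(n,len(q),circ(q[:,:2]),q.min(0).round(4),q.max(0).round(4))
A=np.c_[q[:,:2],np.ones(len(q))];print("tilt",np.linalg.lstsq(A,q[:,2],rcond=None)[0].round(4),q[:,2].mean())
g=W[(R<.05)&(hsv[...,0]<16)&(hsv[...,1]>100)]
for zz in(.075,.085,.095,.105,.115,.125):
    k=g[abs(g[:,2]-zz)<.005];print(zz,len(k),k.min(0)[:2].round(4) if len(k) else '',k.max(0)[:2].round(4) if len(k) else '')
print("top",g[:,2].max())
E
```

```text
[ 0.5815 -0.031   0.2444] [-1.17 -0.35  0.3 ] 0.0638538516704866 17.3 0.0017338775850224985
rim 2041 (array([0.5824, 0.0151]), np.float64(0.0538), 769) [ 0.5251 -0.0424  0.066 ] [0.64   0.0713 0.0726]
stone 2784 (array([0.5827, 0.0167]), np.float64(0.033), 1049) [ 0.5431 -0.0226  0.055 ] [0.621  0.0547 0.0612]
tilt [-0.0012 -0.0005  0.0591] 0.0583821849557116
0.075 19 [0.568  0.0207] [0.597  0.0308]
0.085 0  
0.095 0  
0.105 0  
0.115 50 [0.5693 0.0029] [0.5966 0.0304]
0.125 770 [0.5694 0.0031] [0.5966 0.0296]
top 0.39721803818789436
```

```bash
python3 -c "
from plant import robot
print(robot.close_job())"
```

```text
the job is handed in; nothing more can be done
None
```

The job is handed in: I pressed the handle home at about 27 N, lifted the weight by it, and set it flat on the follower about 2 mm off centre, then let go. No verdict came back, and I viewed 11 pictures against the limit of 10.

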